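# Find the coin-cell holder with the tired contact finger and take it out for repair

### The arm

A 7-joint arm with a two-finger parallel gripper is mounted at the origin on a cart in front of the work surface, level with it; the furniture and walls round the work are solid. World frame = base frame: x ahead of the robot, y to its left, z up, the work surface at z = 0. Lengths are in m, angles in rad, forces in N, time in s.
With the tool pointing down it reaches from about 0.425 to 1.025 m from the base axis. Payload 9.4 kg.
Tool frame: the origin (TCP) lies on the front face of the gripper's body, between the roots of the fingers; the fingertips stand 73 mm ahead of it and the grasp point (between the pads) lies 54 mm ahead of it (ctrl.tips_ahead is the distance from the TCP to the fingertips, in m); z points along the fingers, y is the direction in which the jaws open and shut (so a half turn about z gives the same grasp; the last joint's range is limited). The gripper opens to 85 mm and grips with 20 to 120 N. Pads are 22 mm wide; open, the fingers measure 114 mm over their backs; the gripper's body (76 mm by 85 mm) begins 54 mm behind the grasp point. The pads swing forward as they close: fully open they stand 13 mm farther back than shut.
Start: joints at [-1.294, 0.599, -0.003, 1.599, 0.002, 0.943, -0.08], TCP at [0.251, 0.68, 0.304] pointing down, gripper open.
Joint ranges: [-2.57, 2.57], [-0.35, 1.97], [-1.29, 1.29], [0.11, 2.56], [-1.05, 4.19], [0.11, 1.86], [-2.63, 2.63]. Speed limits (rad/s): [2.22, 2.22, 3.01, 3.01, 3.14, 3.14, 3.14].

### API

Orientations are given as a unit quaternion [w, x, y, z].
In Python, from station import ctrl gives the robot as it stands.
- The arm moves only by the tool servo_tool, never from a script. Its argument "steps" is a list of rows, each an object of numbers: "x", "y", "z": the shift along the world's x, y, z in cm; "rx", "ry", "rz": the turn, a rotation vector about the world's x, y, z in rad. In form: [{"x": .., "y": .., "z": .., "rx": .., "ry": .., "rz": ..}, ...]. A call has 1 to 5 rows; each row is the pose to reach, as a shift and turn from the pose commanded when the call began; what a row does not reach only later rows make up. A row lasts 1/8 s, in which the tool goes at most 62.5 mm and 10.7 degrees, less where a joint would pass 70% of its speed; a pose out of reach is approached as far as the arm can. A call with a gripper value outside its range is refused whole. "jaw" is the closure, from 0 (fully open) to 1 (shut), set as the call begins (left out, the last holds). The fingers move at their own pace and stop on an object; "newtons" is the grip in N (left out, the last holds). Time passes only in rows, so rows that repeat a pose let the fingers close. It gives the time, the measured TCP pose, the force and the opening at its end, in the units of the state.
- ctrl.get_state(): the state, without advancing time (a new reading comes with each control period).
- ctrl.camera(name): name is "scene" or "top"; returns a dict with "pixels" (480x640x3 uint8, red, green, blue), "camera_matrix" (3x3 intrinsics, pixels), "rvec" (rotation vector, rad) and "tvec" (3), from world to camera coordinates, as OpenCV has them. Camera axes: x right, y down, z forward; pixel columns grow to the right and rows downward; lengths in m; the calibration is good to about 2 mm. A picture is of the moment at which its call begins. There is no depth.
- ctrl.finish_job(): hands the job in, once; it reports no verdict.
The state is a dict: "clock": time; "joints": joint angles; "dq": joint speeds; "joint_torque": joint torques, N m; "position": TCP position; "tcp_rot": TCP orientation; "wrist_force": force on the tool from outside, world axes, zero at the start; "wrist_torque": the same for the moment, N m; "opening": finger opening in m.
Only numpy, scipy, OpenCV 4.12 (cv2) and the standard library are available. Lean on these libraries where they do the work, as an engineer would, in place of code of your own. Each camera call takes 0.05 s, during which the arm holds its last target. There are 200 camera calls.

### The job

One of the three coin-cell holders docked in the aluminium cradle has a tired spring finger that closes with about half the force of the others. Starting with the nearest holder and ending with the farthest, press each finger by the white cap at its tip down onto its brass pad and keep it there a moment to feel how stiff it is, always gently: more than 20 N on a finger bends it for good. Then lift out the holder with the tired finger and set it down, not drop it, upright inside the steel tray, leaving the two sound holders seated and the things around undisturbed.

Things in the scene. Friction and masses are not known exactly. Their poses are not given: they have to be found in the camera images.
- cradle: Aluminium docking cradle, fixed, 150 (x) x 130 (y) x 14 mm, three open pockets one behind the other, each with a holder lying along y. Origin: on the bench under the middle pocket's centre; x away from the robot, to within 0.15 rad, y left, z up. Black jacks at y = +61 mm, 19 mm high. Pocket centres at x = -52 (nearest), 0, +52 mm; 24.4 x 100.4 mm, floor 5 mm up, rim 14 mm.
- cap_near (a point): Top of the white domed cap (13 mm across, 6 mm high) at the free tip of the finger of the nearest holder, finger open (x -52, y -33, z 38 mm in the cradle's axes, fixed to the cradle; the true cap is within 1.2 mm of it). The place to press, straight down, with a narrow tip: it gives 7 mm, then the finger meets the pad, a firm stop.
- cap_middle (a point): Top of the white domed cap (13 mm across, 6 mm high) at the free tip of the finger of the middle holder, finger open (x 0, y -33, z 38 mm in the cradle's axes, fixed to the cradle; the true cap is within 1.2 mm of it). The place to press, straight down, with a narrow tip: it gives 7 mm, then the finger meets the pad, a firm stop.
- cap_far (a point): Top of the white domed cap (13 mm across, 6 mm high) at the free tip of the finger of the farthest holder, finger open (x +52, y -33, z 38 mm in the cradle's axes, fixed to the cradle; the true cap is within 1.2 mm of it). The place to press, straight down, with a narrow tip: it gives 7 mm, then the finger meets the pad, a firm stop.
- block_near (a point): Where to grip the nearest holder: middle of its clamp block, 22 (x) x 24 (y) mm, sides upright, 42 mm above the bench at the block's top edge (screw heads 47), fixed to the cradle at x -52, y +35, z 30 mm. Grip across x. The black holder is 98 x 22 mm, 14 mm high, about 0.1 kg, flush with the block's sides, 1.2 mm play in its pocket; its centre lies 35 mm from the block towards the cap.
- block_middle (a point): The same point of the middle holder, at x 0, y +35, z 30 mm of the cradle. A spring-steel leaf 14 mm wide reaches from the block, clamped there 31 mm above the bench, to the cap. At the cap a sound finger takes 1.25 to 1.5 N per mm (9 to 10 N to close), the tired one 0.6 N per mm (about 4.3 N). The holders look alike, and which is tired differs each time.
- block_far (a point): The same point of the farthest holder, at x +52, y +35, z 30 mm of the cradle. To take a holder out lift it straight up at least 12 mm, out of the 9 mm deep pocket.
- tray: Shallow steel instrument tray, fixed to the bench, outside 150 (x) x 120 (y) x 16 mm, walls and floor 2 mm, rounded rim 18 mm above the bench. Origin: under its centre, on the bench. Between cradle and tray stand a block heater and a bag sealer, up to about 150 mm high: carry the holder over them.
- tweezers: Steel tweezers lying on the bench, 11 x 123 x 10 mm; origin under the centre. Leave alone.
- petri_dish_1: Petri dish, 64 mm across, 14 mm high; origin under the centre. Leave alone.
- bottle_small: Small white bottle with a screw cap, 40 mm across, 75 mm high; origin under the centre. Leave alone.

How it is judged:
By the outcome, as a careful person would: the job done as asked, in the order asked, and still so for the second after the job is handed in, with the robot touching nothing.
It also fails if it takes over 72 s, if anything falls off the work surface, if the arm or the gripper's body presses on something with over 40 N, if the wrist force passes 120 N, or if a joint passes its speed limit or range.

## Working session

There is one attempt and no reset: what is moved stays moved. The work goes in short steps, Python scripts to look and compute and a tool call to move; the robot and the scene stay as the last step left them, time stands still between calls to the robot, and variables do not carry over. Pictures are saved under pics/ and viewed, about 8 in all and at most 12, crops included, and the job is handed in when it is done.

Besides the shell and the picture viewer there is one more tool, called by a JSON object that holds its "name" and its "arguments". servo_tool: Moves the arm, as the interface text tells. Its arguments: {"type":"object","properties":{"steps":{"type":"array","items":{"type":"object","properties":{"x":{"type":"number"},"y":{"type":"number"},"z":{"type":"number"},"rx":{"type":"number"},"ry":{"type":"number"},"rz":{"type":"number"}}}},"jaw":{"type":"number"},"newtons":{"type":"number"}},"required":["steps"]}

```bash
mkdir -p pics; cat > h.py <<'E'
import numpy as np, cv2
from station import ctrl
def cam(n):
    c=ctrl.camera(n); K=np.array(c["camera_matrix"]);r=np.array(c["rvec"],float).ravel();t=np.array(c["tvec"],float).ravel()
    return c["pixels"],K,r,t
def proj(P,K,r,t): return cv2.projectPoints(np.array(P,float).reshape(-1,3),r,t,K,None)[0].reshape(-1,2)
def atz(uv,z,K,r,t):
    R=cv2.Rodrigues(r)[0];C=-R.T@t;d=R.T@np.linalg.inv(K)@np.array([uv[0],uv[1],1.]);return C+d*(z-C[2])/d[2]
E
python3 - <<'E'
from h import *
for n in("scene","top"):
    p,K,r,t=cam(n);cv2.imwrite(f"pics/{n}0.png",p[:,:,::-1]);R=cv2.Rodrigues(r)[0];print(n,-R.T@t,R[2],K[0,0])
    np.savez(n+"0.npz",p=p,K=K,r=r,t=t)
s=ctrl.get_state();print(s)
E
```

```text
scene [-0.19899767 -0.5295075   1.12497729] [ 0.52563163  0.44099321 -0.72748634] 551.8087314410067
top [0.2667692  0.07142087 1.57905983] [ 0.18289314  0.00130799 -0.98313193] 495.0382176192855
{'clock': 0.1, 'joints': array([-1.29369387,  0.60003681, -0.00251756,  1.6000166 ,  0.00180499,
        0.94291892, -0.07980004]), 'dq': array([ 0.00140251, -0.0015151 , -0.00039246, -0.00178623,  0.00054254,
       -0.00024962,  0.00084863]), 'joint_torque': array([ 4.83929791e-03, -7.77998829e+01,  1.57028038e+00, -2.58626676e+01,
        1.27191801e-02,  5.51261575e-03,  7.94199394e-06]), 'position': array([0.25109959, 0.67980062, 0.30312151]), 'tcp_rot': array([-4.80112631e-05,  1.75960268e-01,  9.84397028e-01, -6.87314089e-04]), 'wrist_force': array([ 0.32634059,  0.88056239, -0.64660177]), 'wrist_torque': array([-0.04044132,  0.0029979 ,  0.04345128]), 'opening': 0.08574453756214229}
```

View pics/scene0.png

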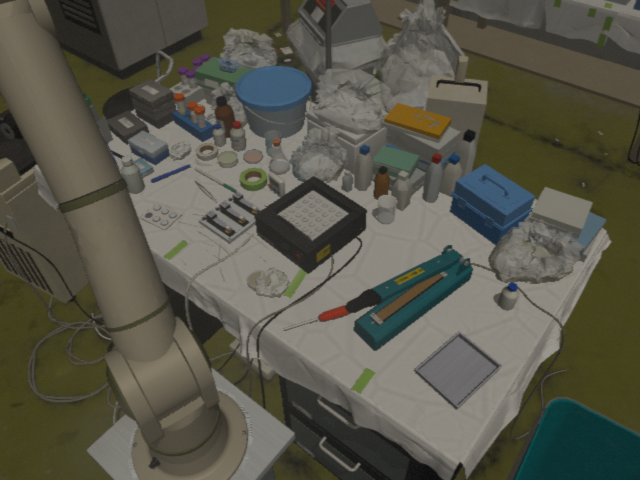

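View pics/top0.png

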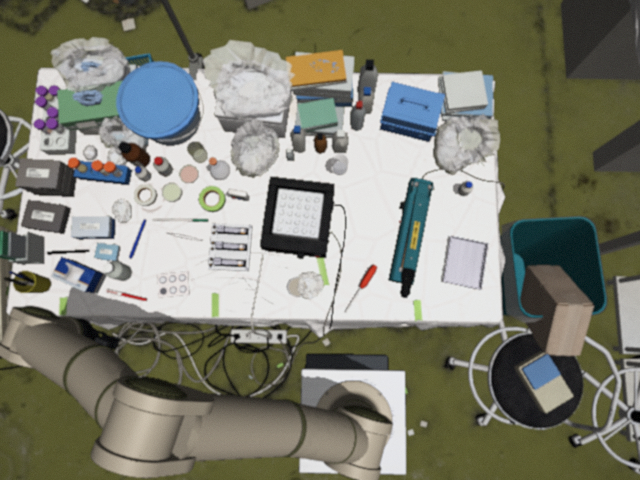

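Both views show the cradle (scene ≈(229,218), top ≈(230,247)) and the tray (scene ≈(457,369), top ≈(465,262)), with the heater and sealer between them. Next I'll enlarge the cradle and tray in both views.

```bash
python3 - <<'E'
from h import *
def crop(n,x,y,w,h,s):
    p=np.load(n+"0.npz")["p"][y:y+h,x:x+w,::-1];return cv2.resize(p,None,fx=s,fy=s,interpolation=cv2.INTER_CUBIC)
a=crop("top",200,215,60,60,6.5);b=crop("scene",190,180,80,60,6.5)
a=cv2.resize(a,(390,390));b=b[:390,:]
c=crop("top",435,225,60,70,3);d=crop("scene",405,325,100,90,2)
im=np.zeros((600,800,3),np.uint8);im[:390,:390]=a;im[:390,400:800]=cv2.resize(b,(520,390))[:,:400];im[390:600,:180]=c;im[400:580,200:400]=d
cv2.imwrite("pics/z.png",im)
E
```

```text
(no output)
```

View pics/z.png

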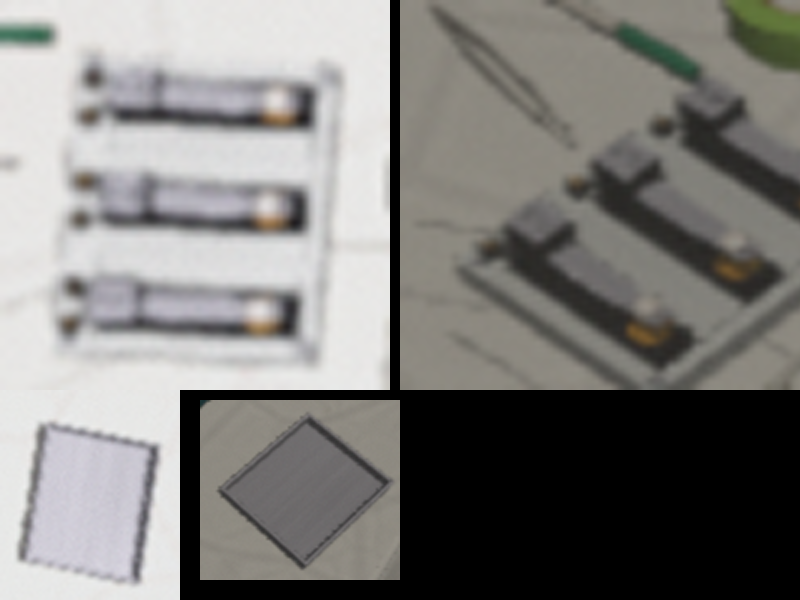

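The zoom shows all three caps, the three block tops, the cradle outline and the tray corners. Next is a fit of both poses, with the cap and block heights triangulated as a check.

```bash
cat > fit.py <<'E'
from h import *
from scipy.optimize import least_squares
T=np.load("top0.npz");S=np.load("scene0.npz")
f=lambda c,uv,ox,oy,s,sx=0,sy=0:np.array([ox+(uv[0]-sx+.5)/s-.5,oy+(uv[1]-sy+.5)/s-.5])
t=lambda u,v:f(T,(u,v),200,215,6.5); s=lambda u,v:f(S,(u,v),190,180,6.5,400)
obs=[(T,(-52,-33,36),t(263,312)),(T,(0,-33,36),t(270,208)),(T,(52,-33,36),t(279,102)),
(T,(-52,35,43),t(113,297)),(T,(0,35,43),t(123,192)),(T,(52,35,43),t(133,88)),
(S,(-52,-33,36),s(648,308)),(S,(0,-33,36),s(738,244)),(S,(-52,35,43),s(540,218)),(S,(0,35,43),s(627,158)),(S,(52,35,43),s(712,98)),
(T,(75,65,14),t(85,55)),(T,(75,-65,14),t(338,68)),(T,(-75,-65,14),t(315,360)),(T,(-75,65,14),t(60,345))]
def W(p,q):
    c,n=np.cos(p[2]),np.sin(p[2]);q=np.array(q)/1e3;return np.array([p[0]+c*q[0]-n*q[1],p[1]+n*q[0]+c*q[1],q[2]])
pj=lambda C,P:proj(P,C["K"],C["r"],C["t"])[0]
R=least_squares(lambda p:np.concatenate([pj(C,W(p,q))-o for C,q,o in obs]),[.6,.4,0],loss='soft_l1')
print("cradle",R.x); print(np.round(R.fun.reshape(-1,2),1).tolist())
def tri(o1,o2):
    r=least_squares(lambda P:np.concatenate([pj(T,P)-o1,pj(S,P)-o2]),[.6,.4,0]);return r.x.round(4)
for i,j in((0,6),(1,7),(3,8),(4,9),(5,10)):print(obs[i][1],tri(obs[i][2],obs[j][2]),W(R.x,obs[i][1]).round(4))
tt=lambda u,v:f(T,(u,v),435,225,3,0,390); ts=lambda u,v:f(S,(u,v),405,325,2,200,400)
# tray corners: +x+y, +x-y, -x-y, -x+y
tq=[(75,60,18),(75,-60,18),(-75,-60,18),(-75,60,18)]
ot=[tt(42,424),tt(158,446),tt(138,581),tt(20,558)]
os_=[ts(308,415),ts(391,484),ts(304,568),ts(219,490)]
R2=least_squares(lambda p:np.concatenate([pj(C,W(p,q))-o for C,O in((T,ot),(S,os_)) for q,o in zip(tq,O)]),[.55,-.35,0])
print("tray",R2.x);print(np.round(R2.fun.reshape(-1,2),1).tolist())
for a,b in zip(ot,os_):print(tri(a,b))
np.save("cr.npy",R.x);np.save("tr.npy",R2.x)
for n,q in dict(cn=(-52,-33,38),cm=(0,-33,38),cf=(52,-33,38),bn=(-52,35,30),bm=(0,35,30),bf=(52,35,30)).items():print(n,W(R.x,q).round(4))
print(ctrl.tips_ahead)
E
python3 fit.py
```

```text
cradle [ 0.52832865  0.39198885 -0.03951902]
[[-0.7, -0.5], [-0.3, -0.7], [-0.3, -0.5], [0.3, 0.4], [0.4, 0.2], [0.4, 0.0], [-0.6, -1.1], [-0.9, -1.2], [-0.6, 0.1], [-0.4, -0.3], [-0.3, -0.4], [1.2, -0.5], [2.3, -0.4], [2.0, 0.8], [0.4, 0.9]]
(-52, -33, 36) [0.4744 0.359  0.0334] [0.4751 0.3611 0.036 ]
(0, -33, 36) [0.5266 0.3576 0.0319] [0.527 0.359 0.036]
(-52, 35, 43) [0.4798 0.4301 0.0409] [0.4778 0.429  0.043 ]
(0, 35, 43) [0.5314 0.4286 0.0395] [0.5297 0.427  0.043 ]
(52, 35, 43) [0.583  0.4266 0.0395] [0.5817 0.4249 0.043 ]
tray [ 0.48638919 -0.35601856 -0.18806249]
[[2.4, 0.3], [0.7, 0.4], [0.5, 1.3], [2.2, 1.3], [-0.9, -0.3], [-0.6, -1.0], [-0.5, -2.2], [0.3, -0.9]]
[ 0.5774 -0.3095  0.0069]
[ 0.5522 -0.4302  0.0099]
[ 0.4061 -0.403   0.0034]
[ 0.43   -0.2802  0.0025]
cn [0.4751 0.3611 0.038 ]
cm [0.527 0.359 0.038]
cf [0.579 0.357 0.038]
bn [0.4778 0.429  0.03  ]
bm [0.5297 0.427  0.03  ]
bf [0.5817 0.4249 0.03  ]
0.0726
```

```bash
cat >> fit.py <<'E'
print("heater")
for a,b in(((262,248),(258,222)),((270,178),(313,178)),((332,181),(366,212))):print(tri(np.array(a),np.array(b)))
E
python3 fit.py | sed -n '/heater/,$p'
```

```text
heater
[0.5199 0.2858 0.061 ]
[0.7394 0.2679 0.0798]
[0.737  0.0741 0.0591]
```

{"name": "servo_tool", "arguments": {"steps": [{"x": 2.2,"y": -3.2,"rz": -0.126},{"x": 4.4,"y": -6.4,"rz": -0.252},{"x": 6.7,"y": -9.6,"rz": -0.378},{"x": 9,"y": -12.8,"rz": -0.504},{"x": 11.2,"y": -16,"rz": -0.63}], "jaw": 1, "newtons": 30}}

```text
$.steps[0]: bad value
```

{"name": "servo_tool", "arguments": {"steps": [{"x": 2.2,"y": -3.2,"rz": -0.126},{"x": 4.4,"y": -6.4,"rz": -0.252},{"x": 6.7,"y": -9.6,"rz": -0.378},{"x": 9,"y": -12.8,"rz": -0.504},{"x": 11.2,"y": -15.9,"rz": -0.627}]}}

```text
$.steps[0]: bad value
```

{"name": "servo_tool", "arguments": {"steps": [{"x": 2.2,"y": -3.2,"z": 0,"rx": 0,"ry": 0,"rz": -0.126},{"x": 4.4,"y": -6.4,"z": 0,"rx": 0,"ry": 0,"rz": -0.252},{"x": 6.7,"y": -9.6,"z": 0,"rx": 0,"ry": 0,"rz": -0.378},{"x": 9,"y": -12.8,"z": 0,"rx": 0,"ry": 0,"rz": -0.504},{"x": 11.2,"y": -16,"z": 0,"rx": 0,"ry": 0,"rz": -0.63}], "jaw": 1, "newtons": 30}}

```text
clock: 0.72
position: [0.3638, 0.5188, 0.3036]
tcp_rot: [0.0, 0.474, 0.88, -0.0]
wrist_force: [0.3, -0.1, -0.5]
opening: -0.0003
```

{"name": "servo_tool", "arguments": {"steps": [{"x": 2.2,"y": -3.2,"z": 0,"rx": 0,"ry": 0,"rz": -0.126},{"x": 4.4,"y": -6.4,"z": 0,"rx": 0,"ry": 0,"rz": -0.252},{"x": 6.7,"y": -9.6,"z": 0,"rx": 0,"ry": 0,"rz": -0.378},{"x": 9,"y": -12.8,"z": 0,"rx": 0,"ry": 0,"rz": -0.504},{"x": 11.2,"y": -15.9,"z": 0,"rx": 0,"ry": 0,"rz": -0.627}]}}

```text
clock: 1.35
position: [0.4758, 0.3599, 0.3037]
tcp_rot: [0.0, 0.723, 0.691, -0.0]
wrist_force: [-0.4, 0.1, -0.3]
opening: -0.0003
```

{"name": "servo_tool", "arguments": {"steps": [{"x": 0,"y": 0,"z": -5,"rx": 0,"ry": 0,"rz": 0},{"x": 0,"y": 0,"z": -10,"rx": 0,"ry": 0,"rz": 0},{"x": 0,"y": 0,"z": -14,"rx": 0,"ry": 0,"rz": 0},{"x": 0,"y": 0,"z": -17,"rx": 0,"ry": 0,"rz": 0},{"x": 0,"y": 0,"z": -17,"rx": 0,"ry": 0,"rz": 0}]}}

```text
clock: 1.98
position: [0.4743, 0.3603, 0.1318]
tcp_rot: [-0.0, 0.721, 0.693, -0.002]
wrist_force: [-0.3, 0.1, -0.1]
opening: 0.0001
```

```bash
python3 - <<'E'
from h import *
s=ctrl.get_state();print(s["position"],s["tcp_rot"],s["wrist_force"])
out=[]
for n,(x,y) in(("scene",(190,170)),("top",(200,210))):
    p,K,r,t=cam(n);out.append(cv2.resize(p[y:y+75,x:x+75,::-1],(397,397),interpolation=cv2.INTER_CUBIC))
    tip=s["position"]-[0,0,.0726];cap=[.4751,.3611,.038]
    print(n,[((q-[x,y]+.5)*397/75-.5).round(0) for q in proj([tip,cap,[.4744,.359,.0334]],K,r,t)])
cv2.imwrite("pics/c1.png",np.hstack(out))
E
```

```text
[0.47428066 0.36031055 0.13178675] [-1.06598560e-04  7.21164821e-01  6.92759743e-01 -2.28631640e-03] [-0.30848425  0.11855685 -0.10221713]
scene [array([193., 268.]), array([198., 295.]), array([201., 304.])]
top [array([204., 274.]), array([210., 277.]), array([215., 280.])]
```

View pics/c1.png

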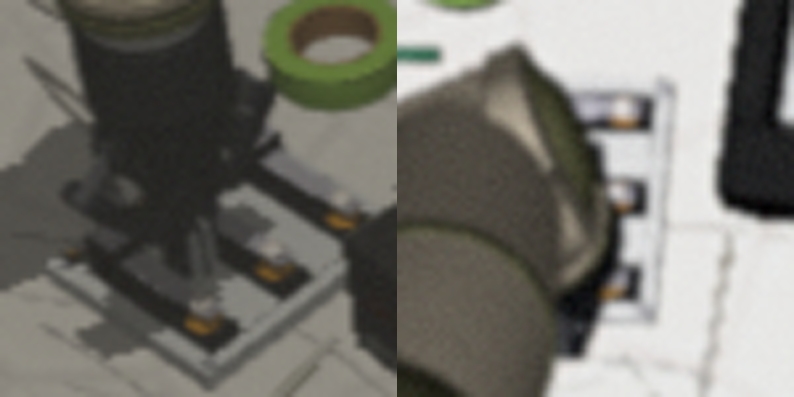

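The scene view shows the shut tips directly above the near cap: tips end at about (200,277), cap at about (204,303). The projection predicts the same offset, so I'll lower to just above the cap.

{"name": "servo_tool", "arguments": {"steps": [{"x": 0.05,"y": 0,"z": -0.8,"rx": 0,"ry": 0,"rz": 0},{"x": 0.05,"y": 0,"z": -1.6,"rx": 0,"ry": 0,"rz": 0},{"x": 0.05,"y": 0,"z": -1.6,"rx": 0,"ry": 0,"rz": 0},{"x": 0.05,"y": 0,"z": -1.6,"rx": 0,"ry": 0,"rz": 0}]}}

```text
clock: 2.58
position: [0.4757, 0.3611, 0.118]
tcp_rot: [-0.0, 0.721, 0.693, 0.0]
wrist_force: [0.3, 0.1, 0.4]
opening: 0.0
```

{"name": "servo_tool", "arguments": {"steps": [{"x": 0,"y": 0,"z": -0.2,"rx": 0,"ry": 0,"rz": 0},{"x": 0,"y": 0,"z": -0.4,"rx": 0,"ry": 0,"rz": 0},{"x": 0,"y": 0,"z": -0.6,"rx": 0,"ry": 0,"rz": 0},{"x": 0,"y": 0,"z": -0.6,"rx": 0,"ry": 0,"rz": 0}]}}

```text
clock: 3.08
position: [0.4756, 0.361, 0.1117]
tcp_rot: [0.0, 0.721, 0.693, -0.0]
wrist_force: [-0.1, -0.2, 0.2]
opening: -0.0
```

{"name": "servo_tool", "arguments": {"steps": [{"x": -0.05,"y": -0.05,"z": -0.2,"rx": 0,"ry": 0,"rz": 0},{"x": -0.05,"y": -0.05,"z": -0.4,"rx": 0,"ry": 0,"rz": 0},{"x": -0.05,"y": -0.05,"z": -0.4,"rx": 0,"ry": 0,"rz": 0}]}}

```text
clock: 3.45
position: [0.4753, 0.3605, 0.1079]
tcp_rot: [0.0, 0.721, 0.693, 0.0]
wrist_force: [0.7, -0.3, 2.8]
opening: 0.0001
```

{"name": "servo_tool", "arguments": {"steps": [{"x": 0,"y": 0,"z": -0.1,"rx": 0,"ry": 0,"rz": 0},{"x": 0,"y": 0,"z": -0.2,"rx": 0,"ry": 0,"rz": 0},{"x": 0,"y": 0,"z": -0.2,"rx": 0,"ry": 0,"rz": 0}]}}

```text
clock: 3.82
position: [0.4753, 0.3605, 0.106]
tcp_rot: [0.0, 0.721, 0.693, 0.0]
wrist_force: [0.6, -1.2, 5.0]
opening: -0.0002
```

{"name": "servo_tool", "arguments": {"steps": [{"x": 0,"y": 0,"z": -0.1,"rx": 0,"ry": 0,"rz": 0},{"x": 0,"y": 0,"z": -0.2,"rx": 0,"ry": 0,"rz": 0},{"x": 0,"y": 0,"z": -0.2,"rx": 0,"ry": 0,"rz": 0}]}}

```text
clock: 4.2
position: [0.4753, 0.3604, 0.1042]
tcp_rot: [0.0, 0.721, 0.693, 0.0]
wrist_force: [-1.5, -1.3, 7.6]
opening: -0.0003
```

{"name": "servo_tool", "arguments": {"steps": [{"x": 0,"y": 0,"z": -0.05,"rx": 0,"ry": 0,"rz": 0},{"x": 0,"y": 0,"z": -0.05,"rx": 0,"ry": 0,"rz": 0}]}}

```text
clock: 4.45
position: [0.4753, 0.3604, 0.1038]
tcp_rot: [0.0, 0.721, 0.693, 0.0]
wrist_force: [-0.5, -1.2, 8.8]
opening: -0.0005
```

{"name": "servo_tool", "arguments": {"steps": [{"x": 0,"y": 0,"z": -0.05,"rx": 0,"ry": 0,"rz": 0},{"x": 0,"y": 0,"z": -0.05,"rx": 0,"ry": 0,"rz": 0}]}}

```text
clock: 4.7
position: [0.4753, 0.3604, 0.1033]
tcp_rot: [0.0, 0.721, 0.693, 0.0]
wrist_force: [-0.6, -1.8, 9.1]
opening: 0.0006
```

{"name": "servo_tool", "arguments": {"steps": [{"x": 0,"y": 0,"z": -0.03,"rx": 0,"ry": 0,"rz": 0},{"x": 0,"y": 0,"z": -0.03,"rx": 0,"ry": 0,"rz": 0},{"x": 0,"y": 0,"z": -0.03,"rx": 0,"ry": 0,"rz": 0}]}}

```text
clock: 5.08
position: [0.4753, 0.3604, 0.1031]
tcp_rot: [0.0, 0.721, 0.693, 0.0]
wrist_force: [-0.7, -1.2, 9.5]
opening: 0.0003
```

{"name": "servo_tool", "arguments": {"steps": [{"x": 0,"y": 0,"z": -0.03,"rx": 0,"ry": 0,"rz": 0},{"x": 0,"y": 0,"z": -0.03,"rx": 0,"ry": 0,"rz": 0},{"x": 0,"y": 0,"z": -0.03,"rx": 0,"ry": 0,"rz": 0}]}}

```text
clock: 5.45
position: [0.4753, 0.3604, 0.1028]
tcp_rot: [0.0, 0.721, 0.693, 0.0]
wrist_force: [-1.5, -2.2, 9.9]
opening: -0.0
```

{"name": "servo_tool", "arguments": {"steps": [{"x": 0,"y": 0,"z": -0.03,"rx": 0,"ry": 0,"rz": 0},{"x": 0,"y": 0,"z": -0.03,"rx": 0,"ry": 0,"rz": 0},{"x": 0,"y": 0,"z": -0.03,"rx": 0,"ry": 0,"rz": 0}]}}

```text
clock: 5.82
position: [0.4754, 0.3604, 0.1026]
tcp_rot: [0.0, 0.721, 0.693, 0.0]
wrist_force: [-1.9, -1.1, 11.5]
opening: 0.0003
```

{"name": "servo_tool", "arguments": {"steps": [{"x": 0,"y": 0,"z": -0.03,"rx": 0,"ry": 0,"rz": 0},{"x": 0,"y": 0,"z": -0.03,"rx": 0,"ry": 0,"rz": 0},{"x": 0,"y": 0,"z": -0.03,"rx": 0,"ry": 0,"rz": 0},{"x": 0,"y": 0,"z": -0.03,"rx": 0,"ry": 0,"rz": 0},{"x": 0,"y": 0,"z": -0.03,"rx": 0,"ry": 0,"rz": 0}]}}

```text
clock: 6.45
position: [0.4754, 0.3604, 0.1025]
tcp_rot: [0.0, 0.721, 0.693, 0.0]
wrist_force: [-1.8, -1.2, 13.4]
opening: -0.0002
```

The near finger is sound: about 1.35 N/mm, firm stop felt at 11.5 to 13.4 N, and held there. Next is the middle one.

{"name": "servo_tool", "arguments": {"steps": [{"x": 0,"y": 0,"z": 1.2,"rx": 0,"ry": 0,"rz": 0},{"x": 0,"y": 0,"z": 2.4,"rx": 0,"ry": 0,"rz": 0},{"x": 2.6,"y": -0.1,"z": 2.4,"rx": 0,"ry": 0,"rz": 0},{"x": 5.2,"y": -0.21,"z": 2.4,"rx": 0,"ry": 0,"rz": 0},{"x": 5.2,"y": -0.21,"z": 2,"rx": 0,"ry": 0,"rz": 0}]}}

```text
clock: 7.08
position: [0.5292, 0.3581, 0.1222]
tcp_rot: [0.001, 0.722, 0.692, 0.001]
wrist_force: [0.3, 0.3, 0.0]
opening: -0.0001
```

{"name": "servo_tool", "arguments": {"steps": [{"x": 0,"y": 0,"z": -0.5,"rx": 0,"ry": 0,"rz": 0},{"x": 0,"y": 0,"z": -1,"rx": 0,"ry": 0,"rz": 0},{"x": 0,"y": 0,"z": -1,"rx": 0,"ry": 0,"rz": 0},{"x": 0,"y": 0,"z": -1,"rx": 0,"ry": 0,"rz": 0}]}}

```text
clock: 7.58
position: [0.5269, 0.3586, 0.1117]
tcp_rot: [-0.0, 0.721, 0.693, -0.0]
wrist_force: [0.2, 0.7, -0.3]
opening: -0.0
```

{"name": "servo_tool", "arguments": {"steps": [{"x": 0,"y": 0,"z": -0.2,"rx": 0,"ry": 0,"rz": 0},{"x": 0,"y": 0,"z": -0.4,"rx": 0,"ry": 0,"rz": 0},{"x": 0,"y": 0,"z": -0.4,"rx": 0,"ry": 0,"rz": 0}]}}

```text
clock: 7.95
position: [0.5273, 0.3585, 0.1077]
tcp_rot: [0.0, 0.721, 0.693, 0.0]
wrist_force: [-0.0, -0.3, 2.6]
opening: 0.0003
```

{"name": "servo_tool", "arguments": {"steps": [{"x": 0,"y": 0,"z": -0.15,"rx": 0,"ry": 0,"rz": 0},{"x": 0,"y": 0,"z": -0.3,"rx": 0,"ry": 0,"rz": 0},{"x": 0,"y": 0,"z": -0.3,"rx": 0,"ry": 0,"rz": 0},{"x": 0,"y": 0,"z": -0.3,"rx": 0,"ry": 0,"rz": 0}]}}

```text
clock: 8.45
position: [0.5273, 0.3583, 0.105]
tcp_rot: [0.0, 0.721, 0.693, 0.0]
wrist_force: [-0.7, -0.9, 7.0]
opening: 0.0
```

{"name": "servo_tool", "arguments": {"steps": [{"x": 0,"y": 0,"z": -0.1,"rx": 0,"ry": 0,"rz": 0},{"x": 0,"y": 0,"z": -0.15,"rx": 0,"ry": 0,"rz": 0},{"x": 0,"y": 0,"z": -0.2,"rx": 0,"ry": 0,"rz": 0},{"x": 0,"y": 0,"z": -0.2,"rx": 0,"ry": 0,"rz": 0}]}}

```text
clock: 8.95
position: [0.5273, 0.3583, 0.1031]
tcp_rot: [0.0, 0.721, 0.693, 0.0]
wrist_force: [-1.5, -1.0, 8.8]
opening: 0.0002
```

{"name": "servo_tool", "arguments": {"steps": [{"x": 0,"y": 0,"z": -0.04,"rx": 0,"ry": 0,"rz": 0},{"x": 0,"y": 0,"z": -0.04,"rx": 0,"ry": 0,"rz": 0},{"x": 0,"y": 0,"z": -0.04,"rx": 0,"ry": 0,"rz": 0}]}}

```text
clock: 9.32
position: [0.5273, 0.3583, 0.1028]
tcp_rot: [0.0, 0.721, 0.693, 0.0]
wrist_force: [-2.1, -1.7, 9.0]
opening: 0.0002
```

{"name": "servo_tool", "arguments": {"steps": [{"x": 0,"y": 0,"z": -0.04,"rx": 0,"ry": 0,"rz": 0},{"x": 0,"y": 0,"z": -0.04,"rx": 0,"ry": 0,"rz": 0},{"x": 0,"y": 0,"z": -0.04,"rx": 0,"ry": 0,"rz": 0}]}}

```text
clock: 9.7
position: [0.5274, 0.3583, 0.1026]
tcp_rot: [0.0, 0.721, 0.693, 0.0]
wrist_force: [-1.4, -2.2, 11.1]
opening: 0.0
```

{"name": "servo_tool", "arguments": {"steps": [{"x": 0,"y": 0,"z": -0.03,"rx": 0,"ry": 0,"rz": 0},{"x": 0,"y": 0,"z": -0.03,"rx": 0,"ry": 0,"rz": 0},{"x": 0,"y": 0,"z": -0.03,"rx": 0,"ry": 0,"rz": 0},{"x": 0,"y": 0,"z": -0.03,"rx": 0,"ry": 0,"rz": 0}]}}

```text
clock: 10.2
position: [0.5274, 0.3583, 0.1025]
tcp_rot: [-0.0, 0.721, 0.693, 0.0]
wrist_force: [-1.6, -1.1, 11.7]
opening: -0.0
```

{"name": "servo_tool", "arguments": {"steps": [{"x": 0,"y": 0,"z": -0.03,"rx": 0,"ry": 0,"rz": 0},{"x": 0,"y": 0,"z": -0.03,"rx": 0,"ry": 0,"rz": 0},{"x": 0,"y": 0,"z": -0.03,"rx": 0,"ry": 0,"rz": 0},{"x": 0,"y": 0,"z": -0.03,"rx": 0,"ry": 0,"rz": 0},{"x": 0,"y": 0,"z": -0.03,"rx": 0,"ry": 0,"rz": 0}]}}

```text
clock: 10.82
position: [0.5274, 0.3583, 0.1024]
tcp_rot: [-0.0, 0.721, 0.693, 0.0]
wrist_force: [-2.6, -2.5, 14.8]
opening: 0.0001
```

The middle finger is sound too: 7 N at about 5 mm, with a stop near 11 N. Next is the far one.

{"name": "servo_tool", "arguments": {"steps": [{"x": 0,"y": 0,"z": 1.2,"rx": 0,"ry": 0,"rz": 0},{"x": 0,"y": 0,"z": 2.4,"rx": 0,"ry": 0,"rz": 0},{"x": 2.6,"y": -0.1,"z": 2.4,"rx": 0,"ry": 0,"rz": 0},{"x": 5.2,"y": -0.2,"z": 2.4,"rx": 0,"ry": 0,"rz": 0},{"x": 5.2,"y": -0.2,"z": 2,"rx": 0,"ry": 0,"rz": 0}]}}

```text
clock: 11.45
position: [0.5812, 0.3559, 0.1218]
tcp_rot: [0.001, 0.722, 0.692, 0.001]
wrist_force: [-1.2, 0.3, 1.1]
opening: -0.0
```

{"name": "servo_tool", "arguments": {"steps": [{"x": 0,"y": 0,"z": -0.5,"rx": 0,"ry": 0,"rz": 0},{"x": 0,"y": 0,"z": -1,"rx": 0,"ry": 0,"rz": 0},{"x": 0,"y": 0,"z": -1,"rx": 0,"ry": 0,"rz": 0},{"x": 0,"y": 0,"z": -1,"rx": 0,"ry": 0,"rz": 0}]}}

```text
clock: 11.95
position: [0.5789, 0.3566, 0.1113]
tcp_rot: [-0.0, 0.721, 0.693, -0.0]
wrist_force: [0.3, -0.3, 0.5]
opening: 0.0003
```

{"name": "servo_tool", "arguments": {"steps": [{"x": 0,"y": 0,"z": -0.2,"rx": 0,"ry": 0,"rz": 0},{"x": 0,"y": 0,"z": -0.4,"rx": 0,"ry": 0,"rz": 0},{"x": 0,"y": 0,"z": -0.4,"rx": 0,"ry": 0,"rz": 0}]}}

```text
clock: 12.32
position: [0.5792, 0.3564, 0.1073]
tcp_rot: [0.0, 0.721, 0.693, 0.0]
wrist_force: [0.3, -0.1, 1.0]
opening: 0.0001
```

{"name": "servo_tool", "arguments": {"steps": [{"x": 0,"y": 0,"z": -0.15,"rx": 0,"ry": 0,"rz": 0},{"x": 0,"y": 0,"z": -0.3,"rx": 0,"ry": 0,"rz": 0},{"x": 0,"y": 0,"z": -0.3,"rx": 0,"ry": 0,"rz": 0},{"x": 0,"y": 0,"z": -0.3,"rx": 0,"ry": 0,"rz": 0}]}}

```text
clock: 12.82
position: [0.5792, 0.3564, 0.1043]
tcp_rot: [0.0, 0.721, 0.693, -0.0]
wrist_force: [-0.5, -0.8, 4.3]
opening: 0.0001
```

{"name": "servo_tool", "arguments": {"steps": [{"x": 0,"y": 0,"z": -0.1,"rx": 0,"ry": 0,"rz": 0},{"x": 0,"y": 0,"z": -0.15,"rx": 0,"ry": 0,"rz": 0},{"x": 0,"y": 0,"z": -0.2,"rx": 0,"ry": 0,"rz": 0},{"x": 0,"y": 0,"z": -0.2,"rx": 0,"ry": 0,"rz": 0}]}}

```text
clock: 13.32
position: [0.5793, 0.3564, 0.1027]
tcp_rot: [0.0, 0.721, 0.693, 0.0]
wrist_force: [-1.2, -1.9, 7.2]
opening: -0.0002
```

The far finger reads lower, but noise leaves it ambiguous. I'll average several readings here, then at other depths.

```bash
cat > av.py <<'E'
from h import *
a=[]
for i in range(8):
    ctrl.camera("top");s=ctrl.get_state();a.append([*s["position"],*s["wrist_force"]])
a=np.array(a);print(a.mean(0).round(4),a[:,5].round(1),s["clock"])
E
python3 av.py
```

```text
[ 0.5793  0.3564  0.1027 -1.1573 -1.9494  7.7139] [7.6 7.  8.6 7.7 7.4 7.5 8.1 7.8] 13.725
```

{"name": "servo_tool", "arguments": {"steps": [{"x": 0,"y": 0,"z": 0.1,"rx": 0,"ry": 0,"rz": 0},{"x": 0,"y": 0,"z": 0.2,"rx": 0,"ry": 0,"rz": 0},{"x": 0,"y": 0,"z": 0.2,"rx": 0,"ry": 0,"rz": 0}]}}

```text
clock: 14.1
position: [0.5792, 0.3565, 0.1043]
tcp_rot: [0.0, 0.721, 0.693, -0.0]
wrist_force: [0.3, -2.2, 3.6]
opening: 0.0002
```

```bash
python3 av.py
```

```text
[ 0.5792  0.3564  0.1042  0.3456 -1.6201  3.4833] [3.4 3.4 3.2 3.2 3.7 3.4 3.6 3.9] 14.5
```

The far finger gives 3.5 N where the near one gave 7.6 N, so it is the tired one. I'll press it once more, firmly onto its pad and held, then back off and rise over its block.

{"name": "servo_tool", "arguments": {"steps": [{"x": 0,"y": 0,"z": -0.1,"rx": 0,"ry": 0,"rz": 0},{"x": 0,"y": 0,"z": -0.2,"rx": 0,"ry": 0,"rz": 0},{"x": 0,"y": 0,"z": -0.23,"rx": 0,"ry": 0,"rz": 0},{"x": 0,"y": 0,"z": -0.23,"rx": 0,"ry": 0,"rz": 0},{"x": 0,"y": 0,"z": -0.23,"rx": 0,"ry": 0,"rz": 0}]}}

```text
clock: 15.12
position: [0.5793, 0.3564, 0.1025]
tcp_rot: [0.0, 0.721, 0.693, 0.0]
wrist_force: [-2.6, -2.2, 9.3]
opening: 0.0002
```

{"name": "servo_tool", "arguments": {"steps": [{"x": 0,"y": 0,"z": 0,"rx": 0,"ry": 0,"rz": 0},{"x": 0,"y": 0,"z": 0,"rx": 0,"ry": 0,"rz": 0},{"x": 0,"y": 0,"z": 1.5,"rx": 0,"ry": 0,"rz": 0},{"x": 0,"y": 0,"z": 4,"rx": 0,"ry": 0,"rz": 0},{"x": 0,"y": 0,"z": 6,"rx": 0,"ry": 0,"rz": 0}]}}

```text
clock: 15.75
position: [0.5791, 0.3569, 0.1632]
tcp_rot: [-0.0, 0.721, 0.693, 0.0]
wrist_force: [0.5, -0.2, 0.7]
opening: -0.0001
```

{"name": "servo_tool", "arguments": {"steps": [{"x": 0.1,"y": 3.4,"z": 0,"rx": 0,"ry": 0,"rz": 0},{"x": 0.27,"y": 6.8,"z": 0,"rx": 0,"ry": 0,"rz": 0},{"x": 0.27,"y": 6.8,"z": 0,"rx": 0,"ry": 0,"rz": 0},{"x": 0.27,"y": 6.8,"z": 0,"rx": 0,"ry": 0,"rz": 0}], "jaw": 0.5}}

```text
clock: 16.25
position: [0.5817, 0.424, 0.1621]
tcp_rot: [0.0, 0.721, 0.693, -0.0]
wrist_force: [-0.6, -0.6, -0.5]
opening: 0.0423
```

{"name": "servo_tool", "arguments": {"steps": [{"x": 0,"y": 0,"z": -2,"rx": 0,"ry": 0,"rz": 0},{"x": 0,"y": 0,"z": -3.5,"rx": 0,"ry": 0,"rz": 0},{"x": 0,"y": 0,"z": -3.5,"rx": 0,"ry": 0,"rz": 0},{"x": 0,"y": 0,"z": -3.5,"rx": 0,"ry": 0,"rz": 0}], "jaw": 0.58}}

```text
clock: 16.75
position: [0.5821, 0.4242, 0.1267]
tcp_rot: [0.0, 0.721, 0.693, -0.0]
wrist_force: [0.4, -0.4, 0.8]
opening: 0.0357
```

```bash
python3 - <<'E'
from h import *
s=ctrl.get_state();print(s["position"],s["opening"])
out=[]
for n,(x,y) in(("scene",(190,165)),("top",(200,210))):
    p,K,r,t=cam(n);out.append(cv2.resize(p[y:y+75,x:x+75,::-1],(397,397),interpolation=cv2.INTER_CUBIC))
cv2.imwrite("pics/c2.png",np.hstack(out))
E
```

```text
[0.58207335 0.42417254 0.1266838 ] 0.03567749127349982
```

View pics/c2.png

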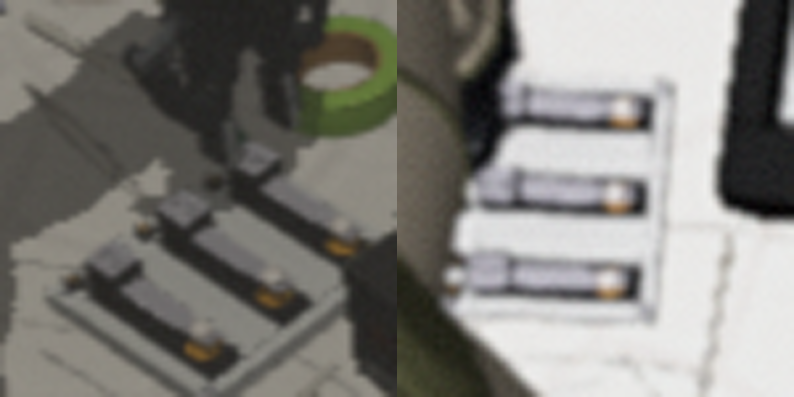

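The scene view shows the far block at (257,158) with the two jaws on either side of it and clear of the middle block. I'll lower and grip.

{"name": "servo_tool", "arguments": {"steps": [{"x": 0,"y": 0.05,"z": -1.2,"rx": 0,"ry": 0,"rz": 0},{"x": 0,"y": 0.05,"z": -2.2,"rx": 0,"ry": 0,"rz": 0},{"x": 0,"y": 0.05,"z": -3,"rx": 0,"ry": 0,"rz": 0},{"x": 0,"y": 0.05,"z": -3,"rx": 0,"ry": 0,"rz": 0}]}}

```text
clock: 17.35
position: [0.5815, 0.4247, 0.0958]
tcp_rot: [-0.0, 0.721, 0.693, -0.001]
wrist_force: [0.5, -0.6, -0.4]
opening: 0.0357
```

{"name": "servo_tool", "arguments": {"steps": [{"x": 0,"y": 0,"z": -0.4,"rx": 0,"ry": 0,"rz": 0},{"x": 0,"y": 0,"z": -0.8,"rx": 0,"ry": 0,"rz": 0},{"x": 0,"y": 0,"z": -0.8,"rx": 0,"ry": 0,"rz": 0}]}}

```text
clock: 17.73
position: [0.5817, 0.4249, 0.0887]
tcp_rot: [-0.0, 0.721, 0.693, -0.0]
wrist_force: [0.0, -0.9, 0.7]
opening: 0.0358
```

{"name": "servo_tool", "arguments": {"steps": [{"x": 0,"y": 0,"z": 0,"rx": 0,"ry": 0,"rz": 0},{"x": 0,"y": 0,"z": 0,"rx": 0,"ry": 0,"rz": 0},{"x": 0,"y": 0,"z": 0,"rx": 0,"ry": 0,"rz": 0},{"x": 0,"y": 0,"z": 0,"rx": 0,"ry": 0,"rz": 0}], "jaw": 1, "newtons": 40}}

```text
clock: 18.23
position: [0.582, 0.4251, 0.0892]
tcp_rot: [0.0, 0.721, 0.693, 0.0]
wrist_force: [-0.2, 0.0, 0.8]
opening: 0.0212
```

{"name": "servo_tool", "arguments": {"steps": [{"x": 0,"y": 0,"z": 0.3,"rx": 0,"ry": 0,"rz": 0},{"x": 0,"y": 0,"z": 0.8,"rx": 0,"ry": 0,"rz": 0},{"x": 0,"y": 0,"z": 1.5,"rx": 0,"ry": 0,"rz": 0},{"x": 0,"y": 0,"z": 2.5,"rx": 0,"ry": 0,"rz": 0},{"x": 0,"y": 0,"z": 4,"rx": 0,"ry": 0,"rz": 0}], "newtons": 60}}

```text
clock: 18.85
position: [0.5818, 0.4249, 0.1297]
tcp_rot: [-0.0, 0.721, 0.693, -0.0]
wrist_force: [0.5, -0.3, -0.1]
opening: 0.0211
```

{"name": "servo_tool", "arguments": {"steps": [{"x": 0,"y": 0,"z": 3,"rx": 0,"ry": 0,"rz": 0},{"x": 0,"y": 0,"z": 6,"rx": 0,"ry": 0,"rz": 0},{"x": 0,"y": 0,"z": 9,"rx": 0,"ry": 0,"rz": 0},{"x": 0,"y": 0,"z": 12,"rx": 0,"ry": 0,"rz": 0},{"x": 0,"y": 0,"z": 14,"rx": 0,"ry": 0,"rz": 0}]}}

```text
clock: 19.48
position: [0.5821, 0.425, 0.2715]
tcp_rot: [0.0, 0.721, 0.693, 0.001]
wrist_force: [0.5, 0.0, -1.5]
opening: 0.021
```

```bash
python3 - <<'E'
from h import *
s=ctrl.get_state();print(s["position"],s["opening"],s["wrist_force"])
p,K,r,t=cam("scene");cv2.imwrite("pics/c3.png",cv2.resize(p[90:270,140:380,::-1],None,fx=3,fy=3,interpolation=cv2.INTER_CUBIC))
E
```

```text
[0.5821435  0.42504834 0.27150146] 0.020986730509820556 [ 0.49862346  0.02681156 -1.53880387]
```

View pics/c3.png

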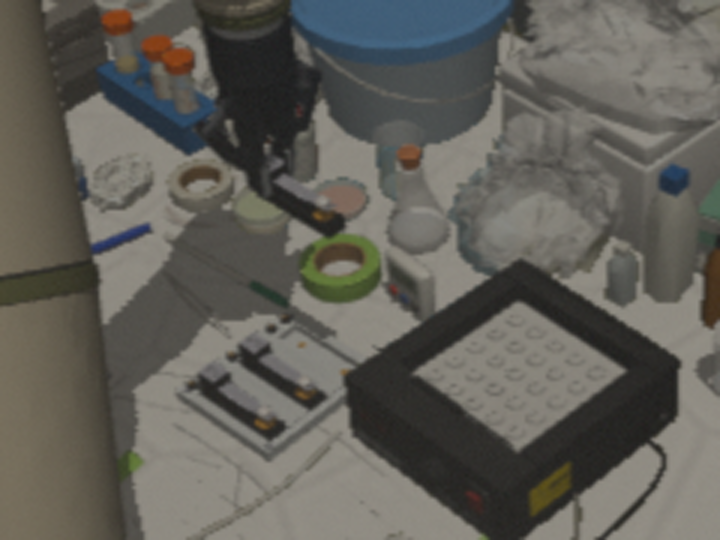

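The scene view shows the holder level in the jaws and the two others still seated. Now I'll carry it over, at about 195 mm.

{"name": "servo_tool", "arguments": {"steps": [{"x": -0.3,"y": -3,"z": 0.5,"rx": 0,"ry": 0,"rz": -0.01},{"x": -1,"y": -8,"z": 1,"rx": 0,"ry": 0,"rz": -0.02},{"x": -1.6,"y": -13,"z": 1,"rx": 0,"ry": 0,"rz": -0.03},{"x": -2.2,"y": -18,"z": 1,"rx": 0,"ry": 0,"rz": -0.04},{"x": -2.8,"y": -23,"z": 1,"rx": 0,"ry": 0,"rz": -0.05}]}}

```text
clock: 20.15
position: [0.5533, 0.1934, 0.2787]
tcp_rot: [0.0, 0.738, 0.675, -0.0]
wrist_force: [0.2, -0.6, -1.1]
opening: 0.021
```

{"name": "servo_tool", "arguments": {"steps": [{"x": -0.6,"y": -5,"z": 0,"rx": 0,"ry": 0,"rz": -0.01},{"x": -1.2,"y": -10,"z": 0,"rx": 0,"ry": 0,"rz": -0.02},{"x": -1.8,"y": -15,"z": 0,"rx": 0,"ry": 0,"rz": -0.03},{"x": -2.4,"y": -20,"z": 0,"rx": 0,"ry": 0,"rz": -0.04},{"x": -3,"y": -25,"z": 0,"rx": 0,"ry": 0,"rz": -0.05}]}}

```text
clock: 20.78
position: [0.5234, -0.0565, 0.2788]
tcp_rot: [-0.0, 0.755, 0.656, -0.0]
wrist_force: [1.1, -0.4, -1.3]
opening: 0.021
```

{"name": "servo_tool", "arguments": {"steps": [{"x": -0.6,"y": -5,"z": 0,"rx": 0,"ry": 0,"rz": -0.01},{"x": -1.2,"y": -10,"z": 0,"rx": 0,"ry": 0,"rz": -0.02},{"x": -1.8,"y": -15,"z": 0,"rx": 0,"ry": 0,"rz": -0.03},{"x": -2.4,"y": -20,"z": 0,"rx": 0,"ry": 0,"rz": -0.04},{"x": -2.9,"y": -25,"z": 0,"rx": 0,"ry": 0,"rz": -0.05}]}}

```text
clock: 21.4
position: [0.4943, -0.3064, 0.2787]
tcp_rot: [-0.0, 0.771, 0.637, -0.0]
wrist_force: [-0.2, -0.4, -0.8]
opening: 0.0211
```

{"name": "servo_tool", "arguments": {"steps": [{"x": 0,"y": -1.5,"z": -3,"rx": 0,"ry": 0,"rz": 0},{"x": 0,"y": -1.5,"z": -7,"rx": 0,"ry": 0,"rz": 0},{"x": 0,"y": -1.5,"z": -11,"rx": 0,"ry": 0,"rz": 0},{"x": 0,"y": -1.5,"z": -14,"rx": 0,"ry": 0,"rz": 0},{"x": 0,"y": -1.5,"z": -16,"rx": 0,"ry": 0,"rz": 0}]}}

```text
clock: 22.02
position: [0.4943, -0.3197, 0.1171]
tcp_rot: [-0.001, 0.771, 0.637, -0.0]
wrist_force: [0.4, 0.1, -0.8]
opening: 0.0205
```

```bash
python3 - <<'E'
from h import *
s=ctrl.get_state();print(s["position"],s["opening"],s["wrist_force"])
out=[]
for n,(x,y) in(("scene",(400,300)),("top",(410,195))):
    p,K,r,t=cam(n);out.append(cv2.resize(p[y:y+120,x:x+120,::-1],(397,397),interpolation=cv2.INTER_CUBIC))
cv2.imwrite("pics/c4.png",np.hstack(out))
E
```

```text
[ 0.49426803 -0.319685    0.1170836 ] 0.02052115570199011 [ 0.38249782  0.07290336 -0.8126455 ]
```

View pics/c4.png

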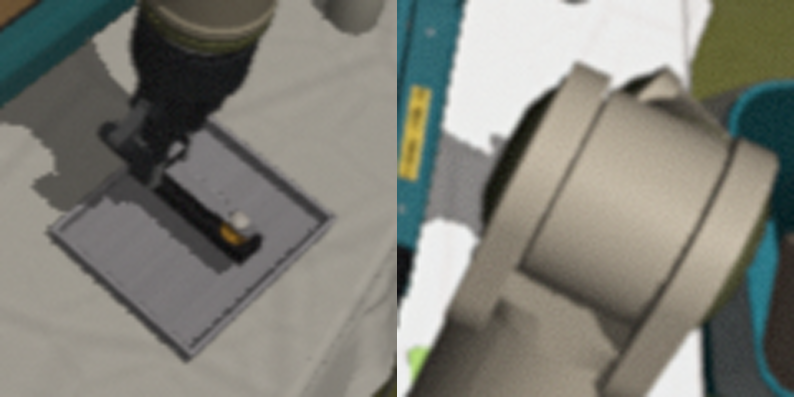

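The scene view shows the holder over the tray, parallel to its sides. Its cap end at (248,260) will land inside the wall line through (333,218) and (190,357). I'll lower gently.

{"name": "servo_tool", "arguments": {"steps": [{"x": 0,"y": 0,"z": -0.8,"rx": 0,"ry": 0,"rz": 0},{"x": 0,"y": 0,"z": -1.6,"rx": 0,"ry": 0,"rz": 0},{"x": 0,"y": 0,"z": -2.4,"rx": 0,"ry": 0,"rz": 0},{"x": 0,"y": 0,"z": -2.7,"rx": 0,"ry": 0,"rz": 0},{"x": 0,"y": 0,"z": -2.7,"rx": 0,"ry": 0,"rz": 0}]}}

```text
clock: 22.75
position: [0.4948, -0.32, 0.0918]
tcp_rot: [-0.0, 0.771, 0.637, -0.0]
wrist_force: [-0.3, 0.2, 0.4]
opening: 0.0211
```

{"name": "servo_tool", "arguments": {"steps": [{"x": 0,"y": 0,"z": -0.1,"rx": 0,"ry": 0,"rz": 0},{"x": 0,"y": 0,"z": -0.15,"rx": 0,"ry": 0,"rz": 0},{"x": 0,"y": 0,"z": -0.15,"rx": 0,"ry": 0,"rz": 0}]}}

```text
clock: 23.12
position: [0.4949, -0.32, 0.0906]
tcp_rot: [0.0, 0.771, 0.637, 0.0]
wrist_force: [0.2, 0.5, -1.4]
opening: 0.021
```

{"name": "servo_tool", "arguments": {"steps": [{"x": 0,"y": -0.1,"z": -0.1,"rx": 0,"ry": 0,"rz": 0},{"x": 0,"y": -0.1,"z": -0.2,"rx": 0,"ry": 0,"rz": 0},{"x": 0,"y": -0.1,"z": -0.3,"rx": 0,"ry": 0,"rz": 0},{"x": 0,"y": -0.1,"z": -0.3,"rx": 0,"ry": 0,"rz": 0}]}}

```text
clock: 23.62
position: [0.4948, -0.3209, 0.0874]
tcp_rot: [-0.0, 0.771, 0.637, -0.0]
wrist_force: [0.0, 0.1, -1.0]
opening: 0.0212
```

{"name": "servo_tool", "arguments": {"steps": [{"x": 0,"y": 0,"z": -0.1,"rx": 0,"ry": 0,"rz": 0},{"x": 0,"y": 0,"z": -0.1,"rx": 0,"ry": 0,"rz": 0},{"x": 0,"y": 0,"z": -0.1,"rx": 0,"ry": 0,"rz": 0}]}}

```text
clock: 24.0
position: [0.4949, -0.321, 0.0865]
tcp_rot: [0.0, 0.771, 0.637, -0.0]
wrist_force: [-0.5, -0.1, -1.3]
opening: 0.0207
```

{"name": "servo_tool", "arguments": {"steps": [{"x": 0,"y": 0,"z": -0.06,"rx": 0,"ry": 0,"rz": 0},{"x": 0,"y": 0,"z": -0.06,"rx": 0,"ry": 0,"rz": 0},{"x": 0,"y": 0,"z": -0.06,"rx": 0,"ry": 0,"rz": 0}]}}

```text
clock: 24.38
position: [0.4949, -0.321, 0.0862]
tcp_rot: [0.0, 0.771, 0.637, 0.0]
wrist_force: [-1.0, 1.1, 5.5]
opening: 0.0213
```

```bash
python3 av.py
```

```text
[ 0.4949 -0.321   0.0862 -1.0061  0.9606  5.2822] [5.3 5.7 4.6 5.  6.1 4.7 5.8 5.1] 24.775
```

It made contact at exactly the expected floor height (TCP 86 mm). I'll release and go up.

{"name": "servo_tool", "arguments": {"steps": [{"x": 0,"y": 0,"z": 0.05,"rx": 0,"ry": 0,"rz": 0},{"x": 0,"y": 0,"z": 0.05,"rx": 0,"ry": 0,"rz": 0},{"x": 0,"y": 0,"z": 0.05,"rx": 0,"ry": 0,"rz": 0},{"x": 0,"y": 0,"z": 0.05,"rx": 0,"ry": 0,"rz": 0},{"x": 0,"y": 0,"z": 0.05,"rx": 0,"ry": 0,"rz": 0}], "jaw": 0.5}}

```text
clock: 25.4
position: [0.4949, -0.321, 0.0863]
tcp_rot: [-0.0, 0.771, 0.637, -0.0]
wrist_force: [0.1, -0.9, 1.1]
opening: 0.0429
```

{"name": "servo_tool", "arguments": {"steps": [{"x": 0,"y": 0,"z": 1,"rx": 0,"ry": 0,"rz": 0},{"x": 0,"y": 0,"z": 3,"rx": 0,"ry": 0,"rz": 0},{"x": 0,"y": 0,"z": 7,"rx": 0,"ry": 0,"rz": 0},{"x": 0,"y": 0,"z": 12,"rx": 0,"ry": 0,"rz": 0},{"x": 0,"y": 0,"z": 18,"rx": 0,"ry": 0,"rz": 0}]}}

```text
clock: 26.02
position: [0.4944, -0.3207, 0.2681]
tcp_rot: [-0.001, 0.771, 0.637, -0.0]
wrist_force: [1.7, -0.3, -0.8]
opening: 0.0425
```

{"name": "servo_tool", "arguments": {"steps": [{"x": 0,"y": 5,"z": 1,"rx": 0,"ry": 0,"rz": 0},{"x": 0,"y": 10,"z": 1,"rx": 0,"ry": 0,"rz": 0},{"x": 0,"y": 15,"z": 1,"rx": 0,"ry": 0,"rz": 0},{"x": 0,"y": 19,"z": 1,"rx": 0,"ry": 0,"rz": 0},{"x": 0,"y": 19,"z": 1,"rx": 0,"ry": 0,"rz": 0}]}}

```text
clock: 26.65
position: [0.4949, -0.1278, 0.2769]
tcp_rot: [-0.001, 0.769, 0.639, 0.0]
wrist_force: [0.6, -1.8, -0.4]
opening: 0.0427
```

```bash
python3 - <<'E'
from h import *
out=[]
for n,w in(("scene",((400,310),(185,165))),("top",((420,215),(195,205)))):
    p,K,r,t=cam(n)
    out.append(np.vstack([cv2.resize(p[y:y+90,x:x+120,::-1],(396,297),interpolation=cv2.INTER_CUBIC) for x,y in w]))
cv2.imwrite("pics/c5.png",np.hstack(out));print(ctrl.get_state()["dq"].round(3))
E
```

```text
[ 0.026  0.009  0.011 -0.007 -0.    -0.003 -0.   ]
```

View pics/c5.png

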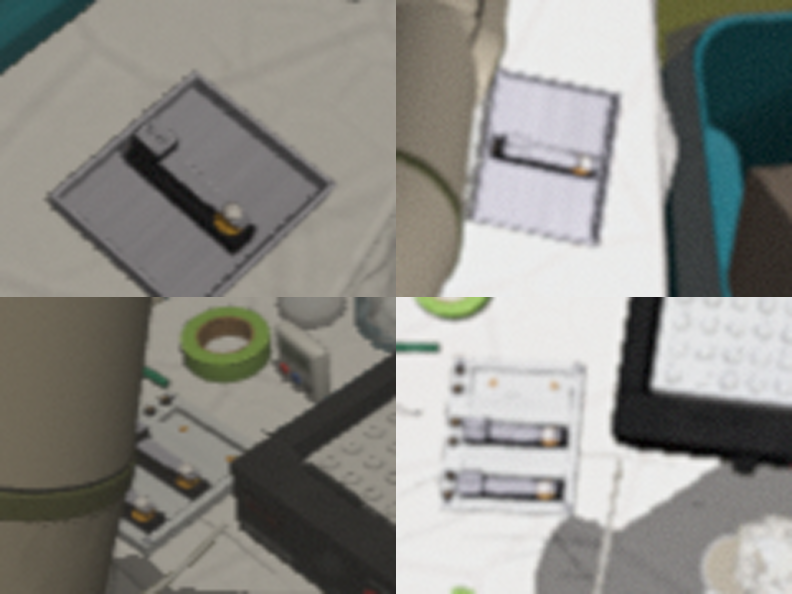

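The holder stands upright and flat inside the tray, with its ends at about (495,147) and (597,170) in the top crop, inside the walls. Both other holders are still seated and the surroundings look unchanged, so I'm handing in.

```bash
python3 -c "
from station import ctrl
print(ctrl.finish_job())"
```

```text
the job is handed in; nothing more can be done
None
```

The holder with the tired finger was the farthest one. It now stands upright inside the steel tray, and I have handed the job in at about 27 s on the clock.

- **Finger tests:** I pressed near, middle and far in that order, each down to its pad and held there. With the tip about 6 mm down, the near finger took about 7.6 N and the far one about 3.5 N. The middle one read 7.0 N slightly less deep and 8.8 N slightly deeper, so it matches the near finger. The highest end-of-move reading was 14.8 N, under the 20 N limit.
- **Second press on the far finger:** The first far readings were noisy, so I averaged several and then pressed it again to 9.3 N to be sure it met the pad.
- **Transfer:** I lifted the far holder straight out and carried it at about 195 mm. I lowered it until it touched the tray floor at the expected height, with about 5 N of contact, and then released it.
- **Last checks:** The final pictures show the holder flat inside the tray walls, the near and middle holders still seated, and nothing disturbed in the areas I viewed. The tweezers, petri dish and bottle were not checked one by one afterwards. The gripper is clear of everything.
- **Disagreement:** Heights triangulated from the two cameras came out 2–4 mm low at the cradle and about 8–16 mm low at the tray rim. I worked from the stated heights, and the contacts at the caps and tray floor confirmed them.

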